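# Clamp a drawer knob in the spring jig and hold it

### The job

Take the dark walnut drawer knob from the tray and lower it upright onto the base board of the clamping jig, in the gap between the V-stop and the sliding jaw, and let go of it. Then push the jig's orange handle towards the V-stop until the jaw clamps the knob in the V and the black pointer lies over the green mark, never as far as the red one; the spring would send the handle back, so finish while still holding it there. Leave the pale knobs and the wax tin where they are.

Things in the scene. Friction and masses are not known exactly. Their poses are not given: they have to be found in the camera images.
- jig: Clamping jig, fixed on the bench. Grey base board 250 x 150 x 18 mm (x -180 to +70, y -75 to +75 mm). Origin on the bench under the seat; z up, +x is the way the handle is pushed, towards the white V-stop (two slick cheeks opening to -x, 20 mm high above the board, 20 mm to either side, each sloped 30 degrees), in which a pushed knob centres itself.
- seat (a point): Point on the base board's top, 18 mm above the bench, where the middle of the knob's foot ends when it is home in the V. Axes as the jig's. At rest the jaw's face is 49 mm away towards -x: put the knob down 10 to 15 mm short of here (x -13 mm); the jaw will take up a knob at x -30 to +3, y -10 to +10 mm.
- carriage (a joint): Travel of the orange handle along the jig's +x, m: 0 at rest, 0.064 end stop. Return spring: 2 N at rest, +0.1 N per mm. The white jaw (44 mm wide, top 40 mm above the bench) rides ahead on its own spring (1.2 N, +0.6 N per mm) and meets a seated knob at 0.032. Pointer tip on the green mark: 0.039 to 0.049 (middle 0.044, about 15 N of push). The red mark begins at 0.054.
- handle (a point): Middle of the handle's flat rear face (the pushed face, looking to the jig's -x), 80 mm above the bench, 132 mm behind the seat at rest; moves with the carriage; axes as the jig's. Orange handle 14 mm thick (x), 40 mm wide (y), from 40 to 102 mm above the bench, on a steel block 50 mm wide reaching 39 mm forward. Behind it only bare board.
- pointer (a point): Front tip of the thin black pointer, 26 mm above the bench at the jig's -y side, moving with the carriage over a white scale strip with a green and a red mark, each 10 mm long.
- tray: Shallow blue plastic tray 260 x 110 mm, rim 14 mm high, floor 6 mm thick, fixed. Origin at the centre of its underside, long side along its x. Three knobs stand in a row along x, about 78 mm apart.
- knob_dark: Dark walnut turned drawer knob standing upright, the one to clamp: 40 mm tall, broad round foot 34 mm across (0 to 10 mm high; this is what the jig clamps), neck 18 mm, round head 30 mm across (25 to 36 mm high). Origin at the centre of the underside of the foot, z up its axis. About 50 g.
- knob_pale1: Pale knob of the same shape in the tray; to be left alone.
- knob_pale2: Second pale knob of the same shape in the tray; to be left alone.
- tin: Round yellow wax tin with a steel lid, 74 mm across, 34 mm tall, on the bench beside the jig's -y edge; to be left alone. Origin at the centre of its underside.
There are look-alikes about, which are no part of the job. Leave any purple look-alike of the knob_dark alone.

How it is judged:
By the outcome, as a careful person would: the job done as asked, in the order asked, and still so for the second after the job is handed in, while the arm keeps its last pose, push and grip.
It also fails if it takes over 61 s, if anything falls off the work surface, if the arm or the gripper's body presses on something with over 40 N, if the wrist force passes 120 N, or if a joint passes its speed limit or range.

### The arm

A 6-joint arm with a two-finger parallel gripper is mounted at the origin on the work surface. World frame = base frame: x ahead of the robot, y to its left, z up, the work surface at z = 0. Lengths are in m, angles in rad, forces in N, time in s.
With the tool pointing down it reaches from about 0.275 to 0.725 m from the base axis. Payload 5.6 kg.
Tool frame: the origin (TCP) lies on the front face of the gripper's body, between the roots of the fingers; the fingertips stand 73 mm ahead of it and the grasp point (between the pads) lies 54 mm ahead of it; z points along the fingers, y is the line along which they close (so a half turn about z gives the same grasp; the last joint's range is limited). The gripper opens to 85 mm and grips with 20 to 120 N. Pads are 22 mm wide; open, the fingers measure 114 mm over their backs; the gripper's body (76 mm by 85 mm) begins 54 mm behind the grasp point. The pads swing forward as they close: fully open they stand 13 mm farther back than shut.
Start: joints at [-0.91, 0.255, 0.108, 0, -1.424, -0.285], TCP at [0.202, -0.512, 0.304] pointing down, gripper open.
Joint ranges: [-2.95, 2.95], [-1.21, 1.97], [-1.09, 1.5], [-2.87, 1.71], [-2.94, -0.07], [-3.05, 3.05]. Speed limits (rad/s): [2.57, 2.57, 3.14, 3.14, 3.14, 3.14].

### API

Orientations are given as a unit quaternion [w, x, y, z].
In Python, from cell import ctrl gives the robot as it stands.
- The arm moves only by the shell command python3 -m inch 'ROWS' [FORCE]. ROWS is JSON, a list of rows, each an object of numbers: "tx", "ty", "tz": the shift along the world's x, y, z in mm; "ax", "ay", "az": the turn, a rotation vector about the world's x, y, z in degrees; "jaw": the closure, from -1 (fully open) to 1 (shut), so that 0 is half open. In form: [{"tx": .., "ty": .., "tz": .., "ax": .., "ay": .., "az": .., "jaw": ..}, ...]. A call has 1 to 8 rows; each row shifts and turns the commanded pose from where the row before left it; what a row does not reach is not made up. A row lasts 1/10 s, in which the tool goes at most 50 mm and 8.59 degrees, less where a joint would pass 70% of its speed; a pose out of reach is approached as far as the arm can. A call with a gripper value outside its range is refused whole. The fingers move at their own pace and stop on an object; FORCE is the grip in N (left out, the last holds). Time passes only in rows, so rows that do not move let the fingers close. It gives the time, the measured TCP pose, the force, the opening and the grip force at its end, in the units of the state.
- ctrl.get_obs(): the state, without advancing time (a new reading comes with each control period).
- ctrl.read_camera(name): name is "scene" or "top"; returns the picture (384x512x3 uint8, red, green, blue); there is no depth.
- ctrl.camera_info(name): a dict with "K" (3x3 intrinsics, pixels), "rvec" (rotation vector, rad) and "tvec" (3), from world to camera coordinates, as OpenCV has them. Camera axes: x right, y down, z forward; pixel columns grow to the right and rows downward; lengths in m; the calibration is good to about 2 mm. A picture is of the moment at which its call begins. camera_info takes no time and is no camera call.
- ctrl.close_job(): hands the job in; it is judged then, once.
The state is a dict: "clock": time; "joint_positions": joint angles; "joint_velocities": joint speeds; "joint_torque": joint torques, N m; "eef_pos": TCP position; "orientation": TCP orientation; "force": force on the tool from outside, world axes, zero at the start; "torque": the same for the moment, N m; "finger_gap": opening from 0.0 (shut) to 1.0 (fully open); "grasp_force": force on a finger pad.
Only numpy, scipy, OpenCV 4.12 (cv2) and the standard library are available. Lean on these libraries where they do the work, as an engineer would, in place of code of your own. Each camera call takes 0.05 s, during which the arm holds its last target. There are 200 camera calls.

## Working session

There is one attempt and no reset: what is moved stays moved. The work goes in short steps, Python scripts to look and compute and a shell command to move; the robot and the scene stay as the last step left them, time stands still between calls to the robot, and variables do not carry over. Pictures are saved under pics/ and viewed, at most 10 in all, crops included, and the job is handed in when it is done.

```bash
mkdir -p pics
python3 - <<'E'
from cell import ctrl
import cv2
o=ctrl.get_obs();print({k:(v if not hasattr(v,'round') else v) for k,v in o.items()})
for n in("scene","top"):
    cv2.imwrite(f"pics/{n}0.png",ctrl.read_camera(n)[:,:,::-1]);print(n,ctrl.camera_info(n))
E
```

```text
{'clock': 0.0, 'joint_positions': array([-9.10411600e-01,  2.55753739e-01,  1.06977890e-01, -4.87499167e-04,
       -1.42392439e+00, -2.84589309e-01]), 'joint_velocities': array([ 0.00014315,  0.00076204, -0.00154508,  0.00067559, -0.00213609,
        0.0004455 ]), 'joint_torque': array([ 5.64563634e-04, -3.86629879e+01,  2.37939048e+01,  5.36508635e+00,
       -6.17659738e-03,  4.90527214e-05]), 'eef_pos': array([ 0.20177224, -0.51124986,  0.30297963]), 'orientation': array([-2.18559203e-04, -1.86758661e-01,  9.82405333e-01,  9.57378110e-04]), 'force': array([ 0.43748268, -0.33963704,  0.40350516]), 'torque': array([ 0.00428052, -0.03597129, -0.0286677 ]), 'grasp_force': 0.0, 'finger_gap': 0.994447148741881}
scene {'K': array([[383.13937281,   0.        , 259.59444327],
       [  0.        , 383.13937281, 193.13933724],
       [  0.        ,   0.        ,   1.        ]]), 'rvec': array([ 1.51993546,  2.17809641, -0.73489368]), 'tvec': array([ 0.23495459, -0.37660892,  1.22252396])}
top {'K': array([[383.06043485,   0.        , 255.37843779],
       [  0.        , 383.06043485, 191.42805887],
       [  0.        ,   0.        ,   1.        ]]), 'rvec': array([ 2.21336558, -2.18990328,  0.113282  ]), 'tvec': array([-0.04902463,  0.57327922,  0.84148793])}
```

View pics/scene0.png

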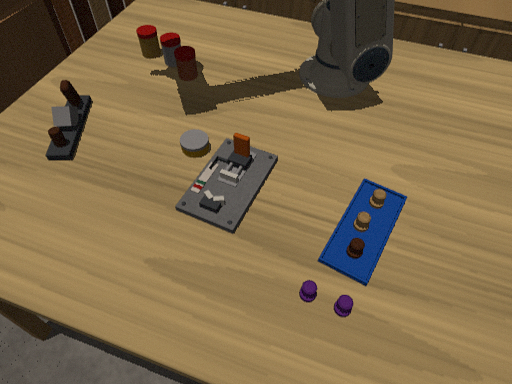

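View pics/top0.png

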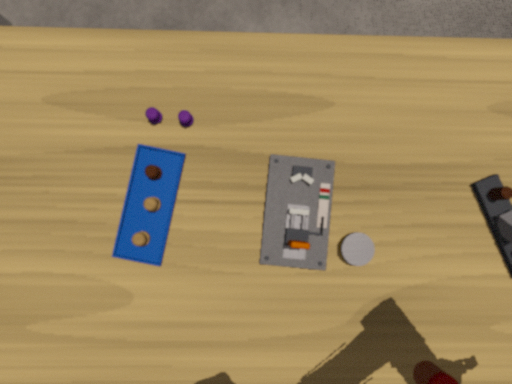

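The dark walnut knob is at scene (356,247) / top (153,172). The pale knobs are at top (151,204) and (140,239), and the purple look-alikes at top (153,116) and (185,118), off the tray. The only brown knob in the tray fits the description. The jig is at top (298,212). I'll enlarge to confirm and measure.

```bash
cat > h.py <<'E'
import numpy as np, cv2
from cell import ctrl
def P(n):
    i=ctrl.camera_info(n); return i["K"],cv2.Rodrigues(i["rvec"])[0],i["tvec"]
def tri(a,b):  # a scene px, b top px
    M=[];pts=[]
    for n in("scene","top"):
        K,R,t=P(n);M.append(K@np.c_[R,t])
    X=cv2.triangulatePoints(M[0],M[1],np.array(a,float),np.array(b,float)).ravel();return X[:3]/X[3]
def plane(n,p,z):
    K,R,t=P(n);d=R.T@np.linalg.inv(K)@[p[0],p[1],1];c=-R.T@t
    return c+d*(z-c[2])/d[2]
E
python3 - <<'E'
import cv2,numpy as np
s=cv2.imread("pics/scene0.png");t=cv2.imread("pics/top0.png")
f=lambda i,x,y,w,h,k:cv2.resize(i[y:y+h,x:x+w],None,fx=k,fy=k,interpolation=cv2.INTER_CUBIC)
a=np.hstack([f(t,255,145,80,60,5),f(t,255,205,80,60,5)])   # jig front / rear, top
b=np.hstack([f(t,110,140,80,60,5),f(s,316,205,80,60,5)])
cv2.imwrite("pics/c1.png",np.vstack([a,b]))
cv2.imwrite("pics/c2.png",f(s,172,125,110,110,5))
E
```

```text
(no output)
```

View pics/c1.png

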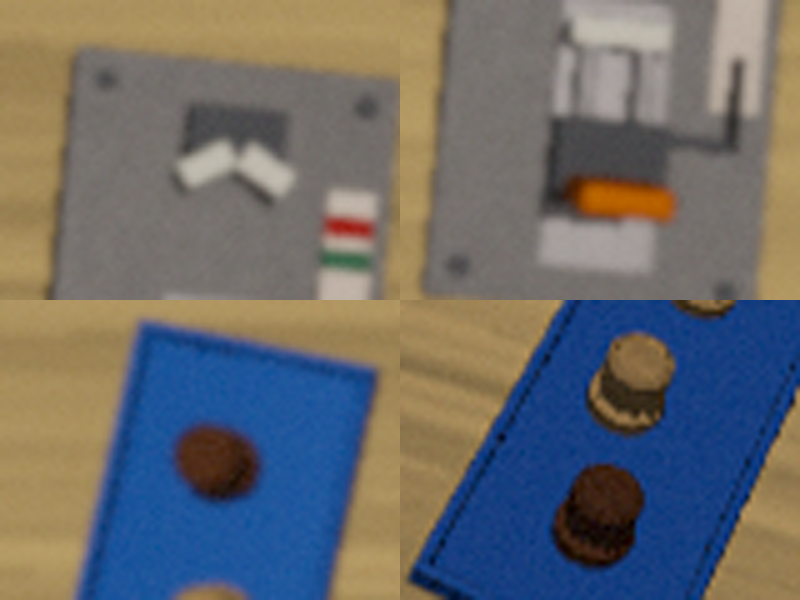

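View pics/c2.png

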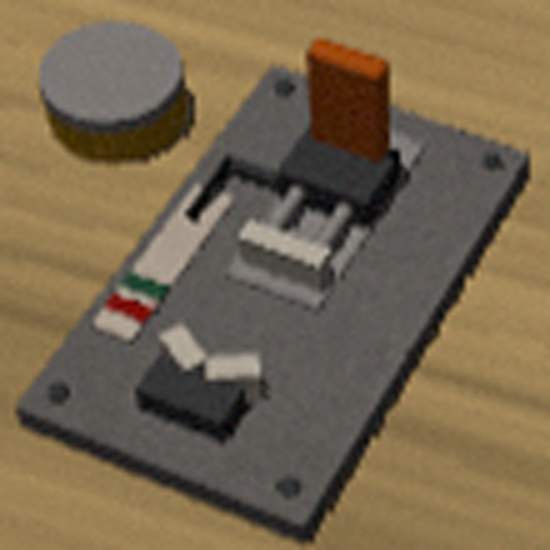

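The crops confirm it: in c1, the brown knob is at lower-left panel (212,455) and lower-right panel (607,497 for the head, 595,525 for the foot). It's the only dark one and it stands upright. The jig's four board screws, handle, jaw, V and marks are all clear in both views.

Run:
```python
from h import *
q=lambda o,p,k=5:(np.array(p)+.5)/k-.5+o
S=lambda p:q(np.array([172,125]),p); T1=lambda p:q(np.array([255,145]),p); T2=lambda p:q(np.array([255,205]),(p[0]-400,p[1]))
KT=lambda p:q(np.array([110,140]),(p[0],p[1]-300)); KS=lambda p:q(np.array([316,205]),(p[0]-400,p[1]-300))
np.set_printoptions(precision=4,suppress=True)
sc=[tri(S(a),b) for a,b in [((285,88),T2((725,292))),((493,161),T2((457,265))),((58,391),T1((367,107))),((288,487),T1((107,78)))]]
sc=np.array(sc);print(sc)
c=sc.mean(0);d=(sc[2]+sc[3]-sc[0]-sc[1])[:2];e=(sc[1]+sc[3]-sc[0]-sc[2])[:2];print("c",c,np.linalg.norm(d)/2,np.linalg.norm(e)/2)
yaw=np.arctan2(d[1],d[0]);yaw2=np.arctan2(-e[0],e[1]);print("yaw",np.degrees([yaw,yaw2]))
y=(yaw+yaw2)/2;u=np.array([np.cos(y),np.sin(y)]);v=np.array([-u[1],u[0]])
seat=c[:2]+.055*u;print("seat",seat,"place",seat-.013*u,"handle",seat-.132*u)
h=tri(S((350,53)),T2((622,197)));print("handle top",h,"rel",(h[:2]-seat)@u,(h[:2]-seat)@v)
w=plane("top",T1((237,155)),.038);print("V apex",(w[:2]-seat)@u,(w[:2]-seat)@v)
print("knob head tri",tri(KS((607,497)),KT((209,455))))
print("head top@.046",plane("scene",KS((607,495)),.044),"top head@.037",plane("top",KT((209,459)),.037),"foot",plane("top",KT((219,462)),.011))
t=[plane("top",q(np.array([110,140]),p),.014) for p in((140,22),(377,70))];print("tray",t,np.degrees(np.arctan2(*(t[0]-t[1])[[1,0]])))
print("TCP",ctrl.get_obs()["eef_pos"])
```

```text
[[ 0.4147 -0.1874  0.0191]
 [ 0.4262 -0.0677  0.0197]
 [ 0.6337 -0.2076  0.0202]
 [ 0.6453 -0.0887  0.0197]]
c [ 0.53   -0.1378  0.0197] 0.22006473333038618 0.11988740840422961
yaw [-5.3749 -5.5279]
seat [ 0.5847 -0.1431] place [ 0.5718 -0.1418] handle [ 0.4533 -0.1305]
handle top [ 0.4626 -0.1289  0.1062] rel -0.1229767088582149 0.0024686219991154313
V apex 0.02442312185104776 -0.00024857238139880877
knob head tri [0.6153 0.1868 0.0397]
head top@.046 [0.6169 0.1871 0.044 ] top head@.037 [0.614  0.1865 0.037 ] foot [0.6158 0.1882 0.011 ]
tray [array([0.6788, 0.2248, 0.014 ]), array([0.6584, 0.1175, 0.014 ])] 79.26832937211658
TCP [ 0.2018 -0.5113  0.3031]
```

```bash
python3 -m inch '[{"tx":23,"ty":39,"tz":-5,"az":-1.5,"jaw":-0.3},{"tx":23,"ty":39,"tz":-5,"az":-1.5,"jaw":-0.3},{"tx":23,"ty":39,"tz":-5,"az":-1.5,"jaw":-0.3},{"tx":23,"ty":39,"tz":-5,"az":-1.5,"jaw":-0.3},{"tx":23,"ty":39,"tz":-5,"az":-1.5,"jaw":-0.3},{"tx":23,"ty":39,"tz":-5,"az":-1.5,"jaw":-0.3},{"tx":23,"ty":39,"tz":-5,"az":-1.5,"jaw":-0.3},{"tx":23,"ty":39,"tz":-5,"az":-1.5,"jaw":-0.3}]' 30
python3 -m inch '[{"tx":23,"ty":39,"tz":-5,"az":-1.5,"jaw":-0.3},{"tx":23,"ty":39,"tz":-5,"az":-1.5,"jaw":-0.3},{"tx":23,"ty":39,"tz":-5,"az":-1.5,"jaw":-0.3},{"tx":23,"ty":39,"tz":-5,"az":-1.5,"jaw":-0.3},{"tx":23,"ty":39,"tz":-5,"az":-1.5,"jaw":-0.3},{"tx":23,"ty":39,"tz":-5,"az":-1.5,"jaw":-0.3},{"tx":23,"ty":39,"tz":-5,"az":-1.5,"jaw":-0.3},{"tx":23,"ty":39,"tz":-5,"az":-1.5,"jaw":-0.3}]'
```

```text
schema error: expected keys tx, ty, tz, ax, ay, az, jaw
schema error: expected keys tx, ty, tz, ax, ay, az, jaw
```

All keys are required in each row.

```bash
python3 -m inch '[{"tx":23,"ty":39,"tz":-5,"ax":0,"ay":0,"az":-1.5,"jaw":-0.3},{"tx":23,"ty":39,"tz":-5,"ax":0,"ay":0,"az":-1.5,"jaw":-0.3},{"tx":23,"ty":39,"tz":-5,"ax":0,"ay":0,"az":-1.5,"jaw":-0.3},{"tx":23,"ty":39,"tz":-5,"ax":0,"ay":0,"az":-1.5,"jaw":-0.3},{"tx":23,"ty":39,"tz":-5,"ax":0,"ay":0,"az":-1.5,"jaw":-0.3},{"tx":23,"ty":39,"tz":-5,"ax":0,"ay":0,"az":-1.5,"jaw":-0.3},{"tx":23,"ty":39,"tz":-5,"ax":0,"ay":0,"az":-1.5,"jaw":-0.3},{"tx":23,"ty":39,"tz":-5,"ax":0,"ay":0,"az":-1.5,"jaw":-0.3}]' 30
python3 -m inch '[{"tx":23,"ty":39,"tz":-5,"ax":0,"ay":0,"az":-1.5,"jaw":-0.3},{"tx":23,"ty":39,"tz":-5,"ax":0,"ay":0,"az":-1.5,"jaw":-0.3},{"tx":23,"ty":39,"tz":-5,"ax":0,"ay":0,"az":-1.5,"jaw":-0.3},{"tx":23,"ty":39,"tz":-5,"ax":0,"ay":0,"az":-1.5,"jaw":-0.3},{"tx":23,"ty":39,"tz":-5,"ax":0,"ay":0,"az":-1.5,"jaw":-0.3},{"tx":23,"ty":39,"tz":-5,"ax":0,"ay":0,"az":-1.5,"jaw":-0.3},{"tx":23,"ty":39,"tz":-5,"ax":0,"ay":0,"az":-1.5,"jaw":-0.3},{"tx":0,"ty":0,"tz":0,"ax":0,"ay":0,"az":0,"jaw":-0.3}]'
```

```text
clock: 0.9
eef_pos: [0.3862, -0.1978, 0.2636]
orientation: [-0.0, -0.083, 0.997, 0.0]
force: [0.9, -1.8, -0.3]
finger_gap: 0.652
grasp_force: 0.0
clock: 1.7
eef_pos: [0.5482, 0.0773, 0.2266]
orientation: [-0.001, 0.007, 1.0, -0.0]
force: [-0.9, -0.9, -0.1]
finger_gap: 0.653
grasp_force: 0.0
```

```bash
python3 -m inch '[{"tx":22,"ty":37,"tz":-15,"ax":0,"ay":0,"az":-1.5,"jaw":-0.3},{"tx":22,"ty":37,"tz":-15,"ax":0,"ay":0,"az":-1.5,"jaw":-0.3},{"tx":23,"ty":36,"tz":-20,"ax":0,"ay":0,"az":-1.7,"jaw":-0.3},{"tx":0,"ty":0,"tz":-27,"ax":0,"ay":0,"az":0,"jaw":-0.3},{"tx":0,"ty":0,"tz":0,"ax":0,"ay":0,"az":0,"jaw":-0.3},{"tx":0,"ty":0,"tz":0,"ax":0,"ay":0,"az":0,"jaw":-0.3}]'
python3 - <<'E'
from h import *
t=ctrl.read_camera("top")[:,:,::-1];s=ctrl.read_camera("scene")[:,:,::-1]
f=lambda i,x,y,w,h,k:cv2.resize(i[y:y+h,x:x+w],None,fx=k,fy=k,interpolation=cv2.INTER_CUBIC)
cv2.imwrite("pics/c3.png",np.hstack([f(t,100,110,100,120,4),f(s,306,175,100,120,4)]))
E
```

```text
clock: 2.3
eef_pos: [0.6136, 0.1826, 0.1519]
orientation: [-0.001, 0.049, 0.999, -0.001]
force: [-0.2, -0.1, 1.3]
finger_gap: 0.652
grasp_force: 0.0
```

View pics/c3.png

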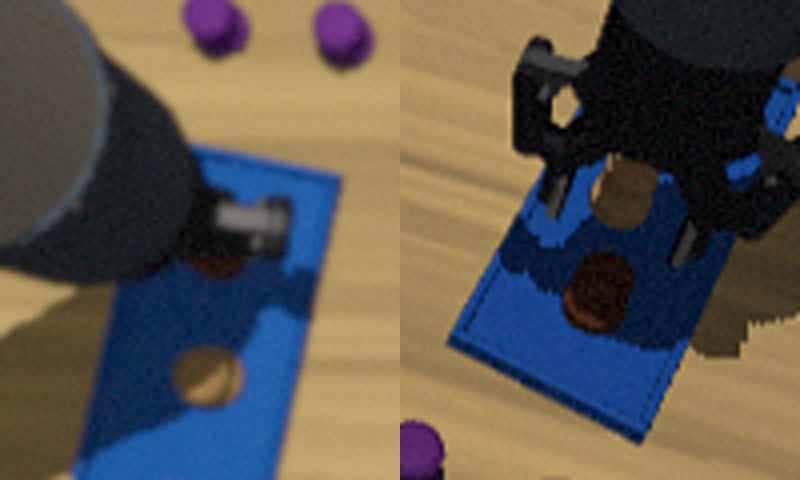

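c3 shows the open fingers straddling the dark knob (scene crop (600,290)) along the tray's width, with the pale knobs clear. I'll descend and grip.

```bash
python3 -m inch '[{"tx":2,"ty":4,"tz":-20,"ax":0,"ay":0,"az":0,"jaw":-0.3},{"tx":0,"ty":0,"tz":-22,"ax":0,"ay":0,"az":0,"jaw":-0.3},{"tx":0,"ty":0,"tz":-20,"ax":0,"ay":0,"az":0,"jaw":-0.3},{"tx":0,"ty":0,"tz":0,"ax":0,"ay":0,"az":0,"jaw":-0.3},{"tx":0,"ty":0,"tz":0,"ax":0,"ay":0,"az":0,"jaw":-0.3},{"tx":0,"ty":0,"tz":0,"ax":0,"ay":0,"az":0,"jaw":1},{"tx":0,"ty":0,"tz":0,"ax":0,"ay":0,"az":0,"jaw":1},{"tx":0,"ty":0,"tz":0,"ax":0,"ay":0,"az":0,"jaw":1}]' 30
python3 -m inch '[{"tx":0,"ty":0,"tz":0,"ax":0,"ay":0,"az":0,"jaw":1},{"tx":0,"ty":0,"tz":0,"ax":0,"ay":0,"az":0,"jaw":1},{"tx":0,"ty":0,"tz":0,"ax":0,"ay":0,"az":0,"jaw":1},{"tx":0,"ty":0,"tz":0,"ax":0,"ay":0,"az":0,"jaw":1}]'
```

```text
clock: 3.2
eef_pos: [0.6168, 0.1876, 0.092]
orientation: [0.001, 0.049, 0.999, 0.001]
force: [-0.9, 0.8, 6.4]
finger_gap: 0.327
grasp_force: 29.4
clock: 3.6
eef_pos: [0.6167, 0.1877, 0.092]
orientation: [0.001, 0.049, 0.999, 0.001]
force: [-0.6, 0.1, 6.5]
finger_gap: 0.334
grasp_force: 29.4
```

```bash
python3 -m inch '[{"tx":0,"ty":0,"tz":10,"ax":0,"ay":0,"az":0,"jaw":1},{"tx":0,"ty":0,"tz":25,"ax":0,"ay":0,"az":0,"jaw":1},{"tx":0,"ty":0,"tz":30,"ax":0,"ay":0,"az":0,"jaw":1},{"tx":-3,"ty":-20,"tz":25,"ax":0,"ay":0,"az":0,"jaw":1},{"tx":-5,"ty":-35,"tz":0,"ax":0,"ay":0,"az":0,"jaw":1},{"tx":-5,"ty":-40,"tz":0,"ax":0,"ay":0,"az":0,"jaw":1},{"tx":-5,"ty":-40,"tz":0,"ax":0,"ay":0,"az":0,"jaw":1},{"tx":-5,"ty":-40,"tz":0,"ax":0,"ay":0,"az":0,"jaw":1}]'
python3 -m inch '[{"tx":-5,"ty":-40,"tz":0,"ax":0,"ay":0,"az":0,"jaw":1},{"tx":-5,"ty":-40,"tz":0,"ax":0,"ay":0,"az":0,"jaw":1},{"tx":-5,"ty":-35,"tz":0,"ax":0,"ay":0,"az":0,"jaw":1},{"tx":-4,"ty":-25,"tz":0,"ax":0,"ay":0,"az":0,"jaw":1},{"tx":-2,"ty":-15,"tz":0,"ax":0,"ay":0,"az":0,"jaw":1},{"tx":0,"ty":0,"tz":0,"ax":0,"ay":0,"az":0,"jaw":1},{"tx":0,"ty":0,"tz":0,"ax":0,"ay":0,"az":0,"jaw":1}]'
python3 - <<'E'
from h import *
t=ctrl.read_camera("top")[:,:,::-1];s=ctrl.read_camera("scene")[:,:,::-1]
f=lambda i,x,y,w,h,k:cv2.resize(i[y:y+h,x:x+w],None,fx=k,fy=k,interpolation=cv2.INTER_CUBIC)
cv2.imwrite("pics/c4.png",np.hstack([f(t,245,140,100,140,4),f(s,175,105,100,140,4)]))
E
```

```text
clock: 4.4
eef_pos: [0.5924, 0.0111, 0.1807]
orientation: [0.0, 0.049, 0.999, 0.0]
force: [0.4, -0.2, -0.7]
finger_gap: 0.328
grasp_force: 29.7
clock: 5.1
eef_pos: [0.572, -0.1423, 0.1801]
orientation: [0.0, 0.05, 0.999, 0.0]
force: [0.6, 1.1, -0.3]
finger_gap: 0.33
grasp_force: 29.7
```

View pics/c4.png

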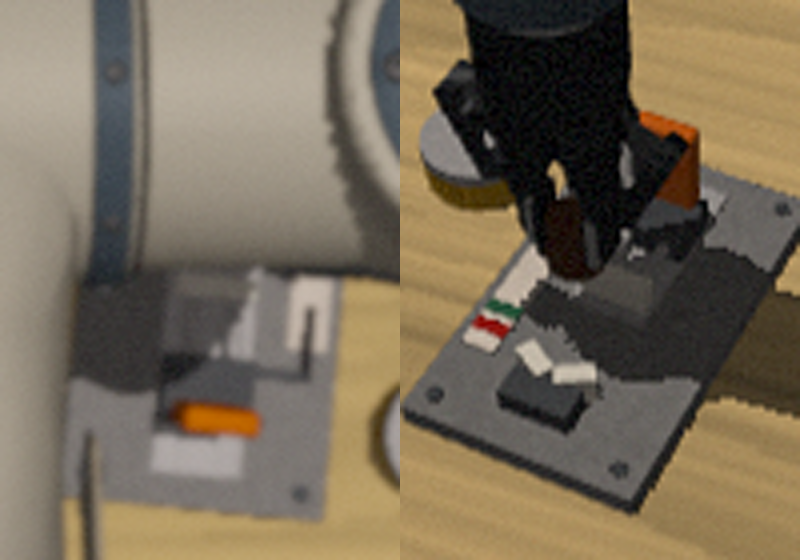

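c4 shows the knob held upright, its foot around (575,262) in the right panel. I'm lowering it in the gap between jaw and V, slowly near contact (expected at TCP z of about 0.104).

```bash
python3 - <<'E'
from h import *
print(plane("scene",(175+175.5/4-.5,105+262.5/4-.5),.097))
E
python3 -m inch '[{"tx":0,"ty":0,"tz":-15,"ax":0,"ay":0,"az":0,"jaw":1},{"tx":0,"ty":0,"tz":-20,"ax":0,"ay":0,"az":0,"jaw":1},{"tx":0,"ty":0,"tz":-20,"ax":0,"ay":0,"az":0,"jaw":1},{"tx":0,"ty":0,"tz":-10,"ax":0,"ay":0,"az":0,"jaw":1},{"tx":0,"ty":0,"tz":-4,"ax":0,"ay":0,"az":0,"jaw":1},{"tx":0,"ty":0,"tz":0,"ax":0,"ay":0,"az":0,"jaw":1},{"tx":0,"ty":0,"tz":0,"ax":0,"ay":0,"az":0,"jaw":1}]'
python3 -m inch '[{"tx":0,"ty":0,"tz":-3,"ax":0,"ay":0,"az":0,"jaw":1},{"tx":0,"ty":0,"tz":0,"ax":0,"ay":0,"az":0,"jaw":1},{"tx":0,"ty":0,"tz":0,"ax":0,"ay":0,"az":0,"jaw":1}]'
python3 -m inch '[{"tx":0,"ty":0,"tz":-2,"ax":0,"ay":0,"az":0,"jaw":1},{"tx":0,"ty":0,"tz":0,"ax":0,"ay":0,"az":0,"jaw":1},{"tx":0,"ty":0,"tz":0,"ax":0,"ay":0,"az":0,"jaw":1}]'
```

```text
[ 0.57385954 -0.13971845  0.097     ]
clock: 5.9
eef_pos: [0.5726, -0.1425, 0.1119]
orientation: [0.001, 0.049, 0.999, -0.0]
force: [-0.1, 0.1, -1.5]
finger_gap: 0.333
grasp_force: 29.7
clock: 6.2
eef_pos: [0.5719, -0.1427, 0.1082]
orientation: [0.0, 0.049, 0.999, 0.0]
force: [1.1, 0.3, -0.3]
finger_gap: 0.335
grasp_force: 29.7
clock: 6.5
eef_pos: [0.5718, -0.1426, 0.1058]
orientation: [-0.0, 0.049, 0.999, -0.0]
force: [0.3, 0.2, -0.3]
finger_gap: 0.333
grasp_force: 29.7
```

```bash
python3 -m inch '[{"tx":0,"ty":0,"tz":-1.5,"ax":0,"ay":0,"az":0,"jaw":1},{"tx":0,"ty":0,"tz":0,"ax":0,"ay":0,"az":0,"jaw":1},{"tx":0,"ty":0,"tz":0,"ax":0,"ay":0,"az":0,"jaw":1}]'
python3 -m inch '[{"tx":0,"ty":0,"tz":-1,"ax":0,"ay":0,"az":0,"jaw":1},{"tx":0,"ty":0,"tz":0,"ax":0,"ay":0,"az":0,"jaw":1},{"tx":0,"ty":0,"tz":0,"ax":0,"ay":0,"az":0,"jaw":1}]'
```

```text
clock: 6.8
eef_pos: [0.5719, -0.1426, 0.1043]
orientation: [-0.0, 0.049, 0.999, -0.0]
force: [1.1, 0.3, 0.8]
finger_gap: 0.331
grasp_force: 29.7
clock: 7.1
eef_pos: [0.572, -0.1426, 0.104]
orientation: [0.0, 0.049, 0.999, -0.0]
force: [-2.8, 0.9, 4.8]
finger_gap: 0.331
grasp_force: 30.2
```

Contact at z 0.104 as predicted. Now releasing and lifting straight up.

```bash
python3 -m inch '[{"tx":0,"ty":0,"tz":0,"ax":0,"ay":0,"az":0,"jaw":0},{"tx":0,"ty":0,"tz":0,"ax":0,"ay":0,"az":0,"jaw":-0.3},{"tx":0,"ty":0,"tz":0,"ax":0,"ay":0,"az":0,"jaw":-0.3},{"tx":0,"ty":0,"tz":0,"ax":0,"ay":0,"az":0,"jaw":-0.3},{"tx":0,"ty":0,"tz":5,"ax":0,"ay":0,"az":0,"jaw":-0.3},{"tx":0,"ty":0,"tz":15,"ax":0,"ay":0,"az":0,"jaw":-0.3},{"tx":0,"ty":0,"tz":30,"ax":0,"ay":0,"az":0,"jaw":-0.3},{"tx":0,"ty":0,"tz":40,"ax":0,"ay":0,"az":0,"jaw":-0.3}]'
python3 -m inch '[{"tx":0,"ty":0,"tz":35,"ax":0,"ay":0,"az":0,"jaw":-0.3},{"tx":-20,"ty":2,"tz":0,"ax":0,"ay":0,"az":0,"jaw":1},{"tx":-30,"ty":3,"tz":0,"ax":0,"ay":0,"az":0,"jaw":1},{"tx":-30,"ty":3,"tz":0,"ax":0,"ay":0,"az":0,"jaw":1},{"tx":-30,"ty":3,"tz":0,"ax":0,"ay":0,"az":0,"jaw":1},{"tx":-30,"ty":3,"tz":0,"ax":0,"ay":0,"az":0,"jaw":1},{"tx":-20,"ty":2,"tz":0,"ax":0,"ay":0,"az":0,"jaw":1},{"tx":0,"ty":0,"tz":0,"ax":0,"ay":0,"az":0,"jaw":1}]'
python3 - <<'E'
from h import *
t=ctrl.read_camera("top")[:,:,::-1];s=ctrl.read_camera("scene")[:,:,::-1]
f=lambda i,x,y,w,h,k:cv2.resize(i[y:y+h,x:x+w],None,fx=k,fy=k,interpolation=cv2.INTER_CUBIC)
cv2.imwrite("pics/c5.png",np.hstack([f(t,245,140,100,140,4),f(s,175,105,100,140,4)]))
E
```

```text
clock: 7.9
eef_pos: [0.5709, -0.1425, 0.193]
orientation: [-0.002, 0.05, 0.999, 0.0]
force: [0.6, 0.6, -0.2]
finger_gap: 0.651
grasp_force: 0.0
clock: 8.7
eef_pos: [0.4098, -0.1265, 0.2292]
orientation: [0.0, 0.049, 0.999, 0.0]
force: [0.2, 0.3, -0.2]
finger_gap: -0.0
grasp_force: 0.0
```

View pics/c5.png

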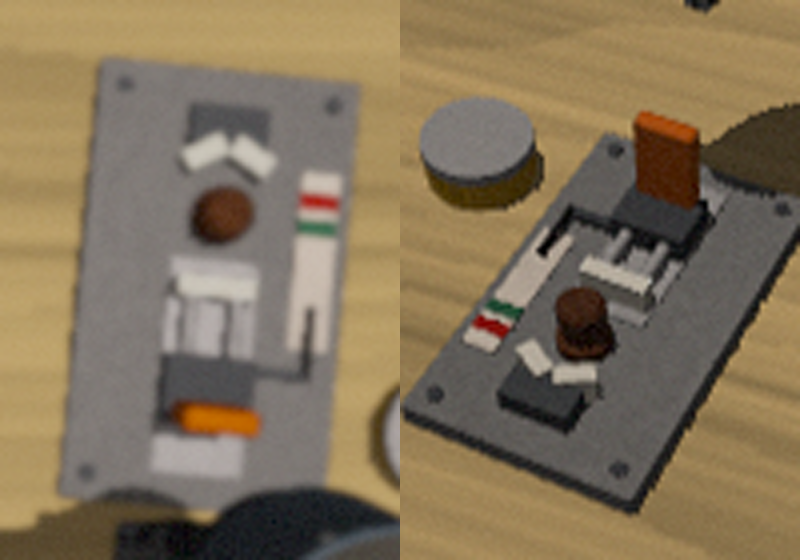

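c5 shows the knob standing upright and free at (222,213) in the top crop, between jaw and V. The gripper is shut behind the handle. I'll descend behind it, then advance to contact.

```bash
python3 -m inch '[{"tx":0,"ty":0,"tz":-25,"ax":0,"ay":0,"az":0,"jaw":1},{"tx":0,"ty":0,"tz":-30,"ax":0,"ay":0,"az":0,"jaw":1},{"tx":0,"ty":0,"tz":-25,"ax":0,"ay":0,"az":0,"jaw":1},{"tx":0,"ty":0,"tz":-15,"ax":0,"ay":0,"az":0,"jaw":1},{"tx":10,"ty":-1,"tz":0,"ax":0,"ay":0,"az":0,"jaw":1},{"tx":10,"ty":-1,"tz":0,"ax":0,"ay":0,"az":0,"jaw":1},{"tx":5,"ty":-0.5,"tz":0,"ax":0,"ay":0,"az":0,"jaw":1},{"tx":0,"ty":0,"tz":0,"ax":0,"ay":0,"az":0,"jaw":1}]'
python3 -m inch '[{"tx":3,"ty":-0.3,"tz":0,"ax":0,"ay":0,"az":0,"jaw":1},{"tx":0,"ty":0,"tz":0,"ax":0,"ay":0,"az":0,"jaw":1},{"tx":0,"ty":0,"tz":0,"ax":0,"ay":0,"az":0,"jaw":1}]'
python3 -m inch '[{"tx":3,"ty":-0.3,"tz":0,"ax":0,"ay":0,"az":0,"jaw":1},{"tx":0,"ty":0,"tz":0,"ax":0,"ay":0,"az":0,"jaw":1},{"tx":0,"ty":0,"tz":0,"ax":0,"ay":0,"az":0,"jaw":1}]'
```

```text
clock: 9.6
eef_pos: [0.4387, -0.1292, 0.1342]
orientation: [0.001, 0.049, 0.999, -0.0]
force: [-0.5, -0.1, 0.8]
finger_gap: -0.002
grasp_force: 0.0
clock: 9.9
eef_pos: [0.4399, -0.1294, 0.1336]
orientation: [0.0, 0.049, 0.999, 0.0]
force: [0.8, -0.6, -0.4]
finger_gap: -0.003
grasp_force: 0.0
clock: 10.2
eef_pos: [0.4425, -0.1297, 0.1333]
orientation: [-0.0, 0.049, 0.999, -0.0]
force: [-1.4, 0.2, 0.5]
finger_gap: 0.001
grasp_force: 0.0
```

```bash
for i in 1; do python3 -m inch '[{"tx":2,"ty":-0.2,"tz":0,"ax":0,"ay":0,"az":0,"jaw":1},{"tx":0,"ty":0,"tz":0,"ax":0,"ay":0,"az":0,"jaw":1},{"tx":0,"ty":0,"tz":0,"ax":0,"ay":0,"az":0,"jaw":1}]'; done
python3 -m inch '[{"tx":5,"ty":-0.5,"tz":0,"ax":0,"ay":0,"az":0,"jaw":1},{"tx":5,"ty":-0.5,"tz":0,"ax":0,"ay":0,"az":0,"jaw":1},{"tx":5,"ty":-0.5,"tz":0,"ax":0,"ay":0,"az":0,"jaw":1},{"tx":5,"ty":-0.5,"tz":0,"ax":0,"ay":0,"az":0,"jaw":1},{"tx":0,"ty":0,"tz":0,"ax":0,"ay":0,"az":0,"jaw":1},{"tx":0,"ty":0,"tz":0,"ax":0,"ay":0,"az":0,"jaw":1}]'
python3 -m inch '[{"tx":4,"ty":-0.4,"tz":0,"ax":0,"ay":0,"az":0,"jaw":1},{"tx":4,"ty":-0.4,"tz":0,"ax":0,"ay":0,"az":0,"jaw":1},{"tx":0,"ty":0,"tz":0,"ax":0,"ay":0,"az":0,"jaw":1},{"tx":0,"ty":0,"tz":0,"ax":0,"ay":0,"az":0,"jaw":1}]'
```

```text
clock: 10.5
eef_pos: [0.4448, -0.1299, 0.1333]
orientation: [-0.0, 0.05, 0.999, -0.0]
force: [-2.3, 0.3, -0.4]
finger_gap: -0.002
grasp_force: 0.0
clock: 11.1
eef_pos: [0.4649, -0.1319, 0.1332]
orientation: [-0.0, 0.05, 0.999, 0.0]
force: [-3.7, 0.8, 1.4]
finger_gap: -0.0
grasp_force: 0.0
clock: 11.5
eef_pos: [0.4724, -0.1326, 0.1332]
orientation: [-0.001, 0.05, 0.999, 0.0]
force: [-5.2, 1.9, 2.0]
finger_gap: -0.004
grasp_force: 0.0
```

```bash
python3 -m inch '[{"tx":4,"ty":-0.4,"tz":0,"ax":0,"ay":0,"az":0,"jaw":1},{"tx":0,"ty":0,"tz":0,"ax":0,"ay":0,"az":0,"jaw":1},{"tx":0,"ty":0,"tz":0,"ax":0,"ay":0,"az":0,"jaw":1}]'
python3 -m inch '[{"tx":4,"ty":-0.4,"tz":0,"ax":0,"ay":0,"az":0,"jaw":1},{"tx":0,"ty":0,"tz":0,"ax":0,"ay":0,"az":0,"jaw":1},{"tx":0,"ty":0,"tz":0,"ax":0,"ay":0,"az":0,"jaw":1}]'
python3 - <<'E'
from h import *
t=ctrl.read_camera("top")[:,:,::-1];s=ctrl.read_camera("scene")[:,:,::-1]
f=lambda i,x,y,w,h,k:cv2.resize(i[y:y+h,x:x+w],None,fx=k,fy=k,interpolation=cv2.INTER_CUBIC)
cv2.imwrite("pics/c6.png",np.hstack([f(t,270,150,80,110,5),f(s,180,125,80,110,5)]))
E
```

```text
clock: 11.8
eef_pos: [0.4756, -0.133, 0.1331]
orientation: [-0.001, 0.05, 0.999, 0.0]
force: [-7.5, 1.4, 4.7]
finger_gap: 0.003
grasp_force: 0.0
clock: 12.1
eef_pos: [0.4789, -0.1335, 0.133]
orientation: [-0.002, 0.05, 0.999, 0.0]
force: [-10.0, 2.1, 5.0]
finger_gap: -0.001
grasp_force: 0.0
```

View pics/c6.png

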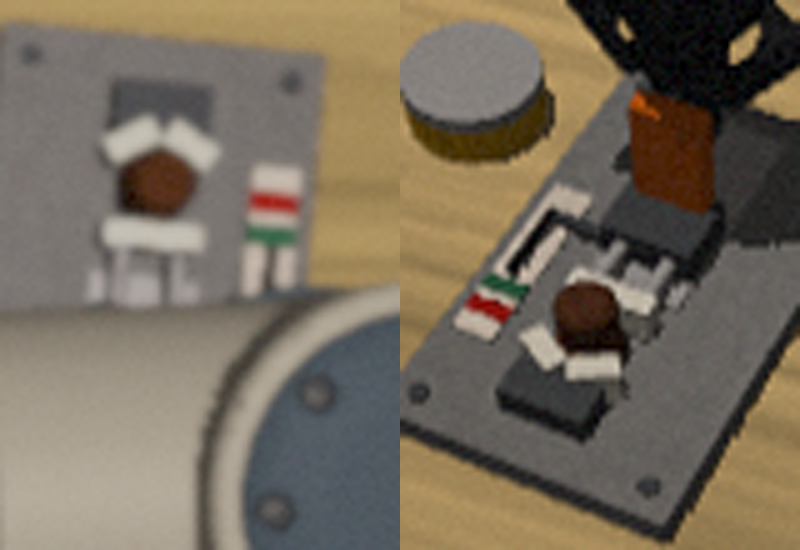

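c6 shows the knob home in the V and the jaw against it. The pointer tip is at (270,245) in the left panel, right at the near edge of green, so travel is about 38 mm. I'll go about 6 mm further.

```bash
python3 -m inch '[{"tx":3,"ty":-0.3,"tz":0,"ax":0,"ay":0,"az":0,"jaw":1},{"tx":3,"ty":-0.3,"tz":0,"ax":0,"ay":0,"az":0,"jaw":1},{"tx":0,"ty":0,"tz":0,"ax":0,"ay":0,"az":0,"jaw":1},{"tx":0,"ty":0,"tz":0,"ax":0,"ay":0,"az":0,"jaw":1},{"tx":0,"ty":0,"tz":0,"ax":0,"ay":0,"az":0,"jaw":1},{"tx":0,"ty":0,"tz":0,"ax":0,"ay":0,"az":0,"jaw":1}]'
python3 - <<'E'
from h import *
t=ctrl.read_camera("top")[:,:,::-1];s=ctrl.read_camera("scene")[:,:,::-1]
f=lambda i,x,y,w,h,k:cv2.resize(i[y:y+h,x:x+w],None,fx=k,fy=k,interpolation=cv2.INTER_CUBIC)
cv2.imwrite("pics/c7.png",np.hstack([f(t,285,165,50,60,8),f(s,180,145,50,60,8)]))
E
```

```text
clock: 12.8
eef_pos: [0.4838, -0.1341, 0.1329]
orientation: [-0.003, 0.05, 0.999, 0.0]
force: [-13.7, 3.2, 8.0]
finger_gap: 0.001
grasp_force: 0.0
```

View pics/c7.png

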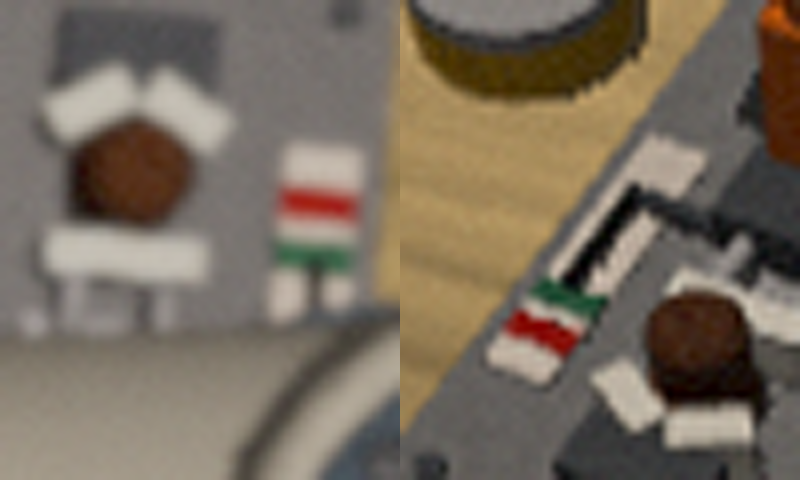

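c7 shows the pointer tip at about (315,258) in the left panel and (568,282) in the right, just entering green. I'll work out the travel against its rest position, using the rest and present pictures.

Run:
```python
from h import *
y=np.radians(-5.45);u=np.array([np.cos(y),np.sin(y)])
q=lambda o,p,k:(np.array(p)+.5)/k-.5+np.array(o)
r=[("top",q((255,205),(338,58),5)),("scene",q((172,125),(192,217),5)),("top",q((285,165),(316,257),8)),("scene",q((180,145),(168,283),8))]
print([round(1e3*(plane(n,p,.026)[:2]-[.5847,-.1431])@u,1) for n,p in r])
# green & red edges on the strip (z ~.019)
for n,p in [("top",q((285,165),(316,268),8)),("top",q((285,165),(316,242),8)),("scene",q((180,145),(145,280),8)),("scene",q((180,145),(130,307),8)),("scene",q((180,145),(205,297),8)),("scene",q((180,145),(190,320),8))]:
    print(n,round(1e3*(plane(n,p,.0195)[:2]-[.5847,-.1431])@u,1))
```

```text
[np.float64(-60.1), np.float64(-60.5), np.float64(-16.1), np.float64(-17.6)]
top -18.7
top -11.3
scene -19.9
scene -8.9
scene -22.1
scene -12.4
```

All estimates agree on a travel of 43 to 44 mm, in the middle of the green band (39 to 49): pointer shift 43 to 44, push about 14 N, and tip at -16 to -17.6 against a green mark of about -21 to -11. Handing in while holding.

```bash
python3 -c "
from cell import ctrl
o=ctrl.get_obs();print(o['clock'],o['eef_pos'],o['force']);print(ctrl.close_job())"
```

```text
12.9 [ 0.48380489 -0.1340555   0.13288882] [-14.01566976   2.94269973   7.67893804]
the job is handed in; nothing more can be done
None
```

The dark walnut knob is clamped upright in the V with the pointer mid-green (about 43 mm of travel, 14 N push), and I handed the job in at 12.9 s while still holding the handle; the verdict was not shown.

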